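Sort trophy plinth slabs by the feel of their undersides

TASK

Three marble trophy plinth slabs look alike, but two are rough-sawn underneath and one is polished; feel which is which by dragging them on the table. Lay the two rough slabs flat and side by side on the middle of the presentation stand's sloping bed, under the cup shelf, where only a rough one stays put (a polished one slides off), and lay the polished one flat on the floor of the return tray. Set each down gently without dropping it, do not disturb the gold cup, the silver cup or the brush, and let go of everything at the end.

Things in the scene. Friction and masses are not known exactly. Their poses are not given: they have to be found in the camera images.
- slab_a_mid (a point): marble trophy plinth slab, 104 (its x) x 60 (y) x 32 mm (z), 0.49 to 0.64 kg; the three look exactly alike. Point: its centre, 16 mm above the underside; z up. Starts flat on the bare table, x within 0.4 rad of the robot's x, 40 mm or more from other slabs. Its sides grip well.
- slab_b_mid (a point): marble trophy plinth slab, 104 (its x) x 60 (y) x 32 mm (z), 0.49 to 0.64 kg; the three look exactly alike. Point: its centre, 16 mm above the underside; z up. Starts flat on the bare table, x within 0.4 rad of the robot's x, 40 mm or more from other slabs. Underside friction on the table: polished 0.15 to 0.21, rough-sawn 0.7 to 0.92 (same on the bed).
- slab_c_mid (a point): marble trophy plinth slab, 104 (its x) x 60 (y) x 32 mm (z), 0.49 to 0.64 kg; the three look exactly alike. Point: its centre, 16 mm above the underside; z up. Starts flat on the bare table, x within 0.4 rad of the robot's x, 40 mm or more from other slabs. Which of the three is the polished one cannot be seen.
- bed: dark wooden bed sloping 26 deg, faces the robot; fixed left or right of the middle, turned up to 0.15 rad. Origin: centre of its upper surface, 45 mm over the table; x up the slope (away from the robot), y level, z square off the surface. 140 (x) x 240 mm (y) between rims 6 mm thick and 12 mm high at the sides and the top end; the low end is open. Posts 12 mm square at both sides, 95 mm beyond the centre
- shelf_edge (a point): middle of the near lower edge of the level shelf that hangs over the bed: 210 mm above the table, 12 mm nearer the robot than the bed's centre. Axes: x away from the robot, z up. Board 276 mm wide (y), 117 mm deep (x), 14 mm thick; fixed cups on it, from 34 mm behind the edge, up to 344 mm above the table. A vertical gripper does not fit over the bed: come in square to the slope
- tray: open light wooden return tray, fixed to the table: 150 (x) x 260 (y) x 35 mm high outside, walls and floor 6 mm thick, room inside 138 x 248 mm. Origin: centre of its underside, on the table; z is up. It stands on the other side from the stand, turned within 0.15 rad
- cup_gold: bystander: gold two-handled trophy cup, 200 mm high, 90 mm across the bowl (100 over the handles), foot 72 mm across; loose. Stands between the stand and the tray. Origin: centre of its foot on the table. Leave it standing where it is
- cup_silver: bystander: silver two-handled trophy cup, 130 mm high, 68 mm across the bowl (76 over the handles), foot 60 mm across; loose. Stands at one outer side of the slabs. Origin: centre of its foot on the table. Leave it standing where it is
- brush: bystander: wooden polishing brush lying bristles down, 100 x 50 x 40 mm high; loose. Lies at one outer side of the slabs. Origin: centre of its underside on the table. Leave it standing where it is

How it is judged (in metres and radians):
At the end, for the whole second after the job is handed in: Two slabs lie flat on the bed (0.1 rad; centre within 25 mm along the slope and 92 mm sideways of its centre, 12-21 mm off it), the polished one flat on the tray floor (0.1 rad; centre within 45 mm in x, 100 mm in y, 17-28 mm above its underside); all released and at rest (((x of slab_a_mid in the frame of tray between -0.045 and 0.045 m and y of slab_a_mid in the frame of tray between -0.1 and 0.1 m and z of slab_a_mid in the frame of tray between 0.017 and 0.028 m and angle between the z axis of slab_a_mid and the z axis of tray, either way round below 0.1 rad and x of slab_b_mid in the frame of bed between -0.025 and 0.025 m and y of slab_b_mid in the frame of bed between -0.092 and 0.092 m and z of slab_b_mid in the frame of bed between 0.012 and 0.021 m and angle between the z axis of each of slab_b_mid, slab_c_mid and the z axis of bed, either way round below 0.1 rad and x of slab_c_mid in the frame of bed between -0.025 and 0.025 m and y of slab_c_mid in the frame of bed between -0.092 and 0.092 m and z of slab_c_mid in the frame of bed between 0.012 and 0.021 m) or (x of slab_a_mid in the frame of bed between -0.025 and 0.025 m and y of slab_a_mid in the frame of bed between -0.092 and 0.092 m and z of slab_a_mid in the frame of bed between 0.012 and 0.021 m and angle between the z axis of each of slab_a_mid, slab_c_mid and the z axis of bed, either way round below 0.1 rad and x of slab_b_mid in the frame of tray between -0.045 and 0.045 m and y of slab_b_mid in the frame of tray between -0.1 and 0.1 m and z of slab_b_mid in the frame of tray between 0.017 and 0.028 m and angle between the z axis of slab_b_mid and the z axis of tray, either way round below 0.1 rad and x of slab_c_mid in the frame of bed between -0.025 and 0.025 m and y of slab_c_mid in the frame of bed between -0.092 and 0.092 m and z of slab_c_mid in the frame of bed between 0.012 and 0.021 m) or (x of slab_a_mid in the frame of bed between -0.025 and 0.025 m and y of slab_a_mid in the frame of bed between -0.092 and 0.092 m and z of slab_a_mid in the frame of bed between 0.012 and 0.021 m and angle between the z axis of each of slab_a_mid, slab_b_mid and the z axis of bed, either way round below 0.1 rad and x of slab_b_mid in the frame of bed between -0.025 and 0.025 m and y of slab_b_mid in the frame of bed between -0.092 and 0.092 m and z of slab_b_mid in the frame of bed between 0.012 and 0.021 m and x of slab_c_mid in the frame of tray between -0.045 and 0.045 m and y of slab_c_mid in the frame of tray between -0.1 and 0.1 m and z of slab_c_mid in the frame of tray between 0.017 and 0.028 m and angle between the z axis of slab_c_mid and the z axis of tray, either way round below 0.1 rad)) and linear speed of each of slab_a, slab_b, slab_c below 0.02 m/s and contact force between the fingers and slab_a below 0.1 N and contact force between the fingers and slab_b below 0.1 N and contact force between the fingers and slab_c below 0.1 N); the robot touches nothing.
It fails at once if a slab is dropped or thrown: it moves faster than 0.45 m/s while the fingers do not touch it ((linear speed of slab_a above 0.45 m/s and contact force between the fingers and slab_a below 0.05 N) or (linear speed of slab_b above 0.45 m/s and contact force between the fingers and slab_b below 0.05 N) or (linear speed of slab_c above 0.45 m/s and contact force between the fingers and slab_c below 0.05 N)).
It fails at once if the gold cup is shifted by more than 25 mm or tipped (distance of cup_gold from where it was at the start of the episode above 0.025 m or angle between cup_gold's own z axis and vertical above 0.3 rad).
It fails at once if the silver cup is shifted by more than 25 mm or tipped (distance of cup_silver from where it was at the start of the episode above 0.025 m or angle between cup_silver's own z axis and vertical above 0.3 rad).
It fails at once if the brush is shifted by more than 25 mm or tipped (distance of brush from where it was at the start of the episode above 0.025 m or angle between brush's own z axis and vertical above 0.3 rad).
It also fails if it takes over 72 s, if anything falls off the work surface, if the arm or the gripper's body presses on something with over 40 N, if the wrist force passes 120 N, or if a joint passes its speed limit or range.

ROBOT

A 6-joint arm with a two-finger parallel gripper is mounted at the origin on the work surface. World frame = base frame: x ahead of the robot, y to its left, z up, the work surface at z = 0. Lengths are in mm, angles in rad, forces in N, time in s.
With the tool pointing down it reaches from about 350 to 775 mm from the base axis. Payload 7.3 kg.
Tool frame: the origin (TCP) lies at the centre of the arm's flange, where the gripper is bolted on; the fingertips stand 178 mm ahead of it and the grasp point (between the pads) lies 159 mm ahead of it; z points along the fingers, y is the direction in which the jaws open and shut (so a half turn about z gives the same grasp; the last joint's range is limited). The gripper opens to 92 mm and grips with 3 to 60 N. Pads are 19 mm wide; open, the fingers measure 130 mm over their backs; the gripper's body (75 mm by 190 mm) begins 47 mm behind the grasp point.
Start: joints at [1.041, 0.342, 1.524, -0, 1.275, -0.146], TCP at [196.563, 486.817, 404.741] pointing down, gripper open.
Joint ranges: [-2.53, 2.53], [-0.77, 2.02], [0.04, 2.7], [-1, 4.14], [0.28, 2.66], [-3.11, 3.11]. Speed limits (rad/s): [2.57, 2.57, 3.14, 3.14, 3.14, 3.14].

INTERFACE

Orientations are given as [roll, pitch, yaw] about the fixed x, y, z axes, in that order (R = Rz(yaw) Ry(pitch) Rx(roll)).
In Python, from plant import get_obs, capture, close_job gives the robot as it stands. The module is installed in compiled form; this text tells all that it offers.
- The arm moves only by the shell command python3 -m pendant 'ROWS'. ROWS is JSON, a list of rows, each a list of 3 entries, a list of its own where there are three numbers: the shift along the tool's x, y, z in m, then the turn, a rotation vector about the tool's x, y, z in rad, then the finger opening in m, from 0 to 0.0918. In form: [[[tx, ty, tz], [wx, wy, wz], fingers], ...]. A call has 1 to 10 rows; each row is the pose to reach, as a shift and turn from the pose commanded when the call began, along the tool's axes at that moment; what a row does not reach only later rows make up. A row lasts 1/12 s, in which the tool goes at most 41.7 mm and 7.16 degrees, less where a joint would pass 70% of its speed; a pose out of reach is approached as far as the arm can. A call with a gripper value outside its range is refused whole. The fingers move at their own pace and stop on an object; the grip force is fixed at half the most. Time passes only in rows, so rows that repeat a pose let the fingers close. It gives the time, the measured TCP pose, the force and the opening at its end, in the units of the state.
- get_obs(): the state, without advancing time (a new reading comes with each control period).
- capture(name): name is "side" or "top" or "wrist"; returns a dict with "color" (384x512x3 uint8, red, green, blue), "mtx" (3x3 intrinsics, pixels), "rvec" (rotation vector, rad) and "tvec" (3), from world to camera coordinates, as OpenCV has them. Camera axes: x right, y down, z forward; pixel columns grow to the right and rows downward; lengths in mm; the calibration is good to about 2 mm. A picture is of the moment at which its call begins. There is no depth.
- close_job(): hands the job in, once; it reports no verdict.
The state is a dict: "time": time; "joint_positions": joint angles; "dq": joint speeds; "tau": joint torques, N m; "tool_pos": TCP position; "tcp_rot": TCP orientation; "contact_force": force on the tool from outside, world axes, zero at the start; "moment": the same for the moment, N m; "grip_width": finger opening in mm.
Only numpy, scipy, OpenCV 4.12 (cv2) and the standard library are available. Lean on these libraries where they do the work, as an engineer would, in place of code of your own. Each camera call takes 0.05 s, during which the arm holds its last target. There are 200 camera calls.

## Working session

There is one attempt and no reset: what is moved stays moved. The work goes in short steps, Python scripts to look and compute and a shell command to move; the robot and the scene stay as the last step left them, time stands still between calls to the robot, and variables do not carry over. Pictures are saved under pics/ and viewed, about 8 in all and at most 12, crops included, and the job is handed in when it is done.

```bash
mkdir -p pics; python3 - <<'E'
from plant import get_obs,capture
import cv2,numpy as np
o=get_obs();print(o)
ims=[]
for n in("top","side"):
    c=capture(n);np.savez(n+"0.npz",**c);print(n,c["mtx"].tolist(),c["rvec"],c["tvec"])
    cv2.imwrite(f"pics/{n}0.png",cv2.cvtColor(c["color"],cv2.COLOR_RGB2BGR))
E
```

```text
{'time': 0.0, 'joint_positions': array([ 1.04100003e+00,  3.42700097e-01,  1.52498045e+00,  1.18897814e-05,
        1.27537518e+00, -1.46003170e-01]), 'dq': array([-0.00070215, -0.00035588, -0.00124792, -0.00094128,  0.0010785 ,
       -0.00022212]), 'tau': array([ 1.61944776e-03, -4.31245422e+01, -2.44222802e+01,  7.18597183e-02,
        5.59482677e-02, -2.06335158e-04]), 'tool_pos': array([196.49661883, 486.70587052, 404.06926403]), 'tcp_rot': array([-3.14014680e+00, -2.24103983e-04,  2.75779590e+00]), 'contact_force': array([-0.94206198, -0.79610018,  0.04887074]), 'moment': array([0.00155145, 0.04131598, 0.00991531]), 'grip_width': 91.83886769744088}
top [[380.3185178772838, 0.0, 259.2383023106446], [0.0, 380.3185178772838, 197.15653595056978], [0.0, 0.0, 1.0]] [ 2.1106103  -2.09910877  0.22387369] [  -2.16631449  585.60439485 1091.06828638]
side [[490.08794050790453, 0.0, 251.3448854114641], [0.0, 490.08794050790453, 189.22302518515613], [0.0, 0.0, 1.0]] [ 2.09443734 -0.28646944  0.16423929] [-540.92877601  197.8328104  1373.10831104]
```

View pics/top0.png

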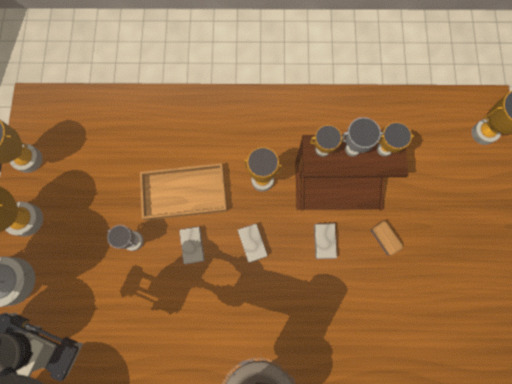

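View pics/side0.png

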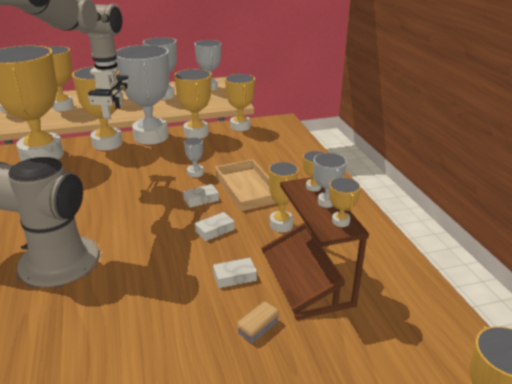

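The top view shows slabs at about (191,245), (252,242) and (326,240), the tray at (184,191), and the stand at (343,175) with the bed low edge near row 209. The gold cup foot is at (262,183), the silver cup at (125,238), and the brush at (387,237). The side view shows the same objects.

```bash
cat > h.py <<'E'
import cv2,numpy as np
def load(n): return dict(np.load(n))
def P(c): return c["mtx"]@np.c_[cv2.Rodrigues(c["rvec"])[0],c["tvec"].reshape(3)]
def ray(c,uv,z):
    R=cv2.Rodrigues(c["rvec"])[0];C=-R.T@c["tvec"].reshape(3)
    uv=np.atleast_2d(uv).astype(float)
    d=np.c_[uv,np.ones(len(uv))]@np.linalg.inv(c["mtx"]).T@R
    return C+d*((z-C[2])/d[:,2])[:,None]
def tri(c1,u1,c2,u2):
    X=cv2.triangulatePoints(P(c1),P(c2),np.array(u1,float).reshape(2,-1) if np.ndim(u1)==1 else np.array(u1,float).T,np.array(u2,float).reshape(2,-1) if np.ndim(u2)==1 else np.array(u2,float).T)
    return (X[:3]/X[3]).T
def proj(c,X): return cv2.projectPoints(np.atleast_2d(X).astype(float),c["rvec"],c["tvec"],c["mtx"],None)[0][:,0]
E
python3 - <<'E'
from h import *
t,s=load("top0.npz"),load("side0.npz")
for nm,c,roi in(("top",t,(170,215,345,270)),("side",s,(180,180,262,290))):
    hsv=cv2.cvtColor(c["color"],cv2.COLOR_RGB2HSV);m=((hsv[...,1]<90)&(hsv[...,2]>60)).astype(np.uint8)
    k=np.zeros_like(m);x0,y0,x1,y1=roi;k[y0:y1,x0:x1]=1;m*=k
    m=cv2.morphologyEx(m,cv2.MORPH_CLOSE,np.ones((5,5)))
    for q in cv2.findContours(m,0,1)[0]:
        if cv2.contourArea(q)<150: continue
        r=cv2.minAreaRect(q)
        print(nm,cv2.contourArea(q),[round(v,1) for v in r[0]],np.round(r[1],1))
        if nm=="top":
            W=ray(c,cv2.boxPoints(r),32)[:,:2];rr=cv2.minAreaRect(W.astype(np.float32));print("  world",rr)
a=cv2.resize(t["color"][125:220,130:420],None,fx=2.7,fy=2.7,interpolation=2)
b=cv2.resize(s["color"][150:325,180:380],None,fx=1.9,fy=1.9,interpolation=2)
out=np.zeros((600,790,3),np.uint8);out[:a.shape[0],:a.shape[1]]=a[:,:790];out[260:260+b.shape[0],:b.shape[1]]=b[:340]
cv2.imwrite("pics/c1.png",out[...,::-1])
E
```

```text
top 673.5 [191.4, 245.0] [35.4 21. ]
  world ((443.2367248535156, 207.03326416015625), (110.03610229492188, 64.1544189453125), 9.618487358093262)
top 664.5 [252.2, 242.8] [35.1 20.9]
  world ((450.855224609375, 21.802902221679688), (106.87094116210938, 63.992431640625), 18.903789520263672)
top 685.5 [325.2, 240.8] [35.1 21.1]
  world ((458.2132873535156, -200.5172576904297), (108.52943420410156, 64.77595520019531), 1.1521475315093994)
side 929.0 [235.0, 272.1] [24.5 42.4]
side 692.0 [214.4, 226.0] [21.3 39.1]
side 539.0 [200.8, 195.2] [18.  34.9]
```

View pics/c1.png

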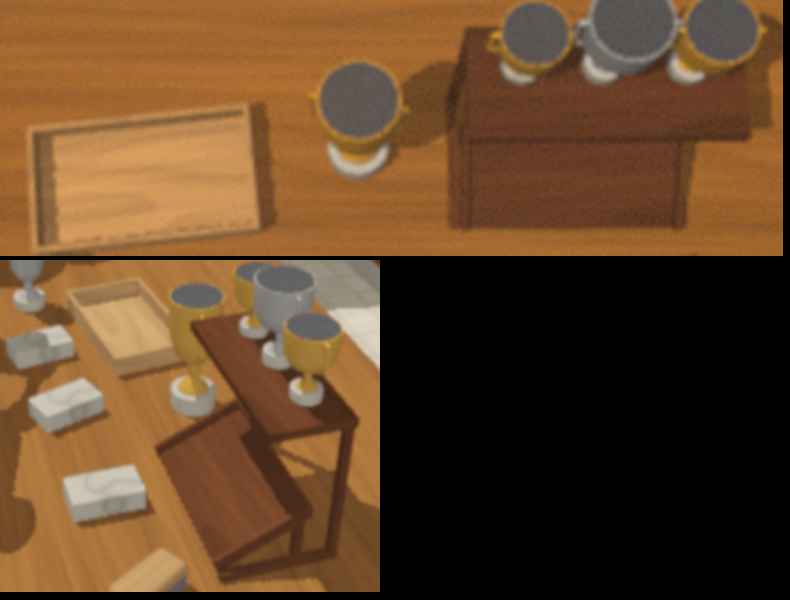

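The crop shows the tray's outer rim corners at (28,128), (248,104), (262,230) and (36,250). The bed's low-end outer rim corners are at (450,227) and (685,227), and the shelf front edge runs (458,138)–(748,138). In the lower panel the bed corners are at (158,447) and (221,563).

```bash
python3 - <<'E'
from h import *
np.set_printoptions(precision=1,suppress=True)
t,s=load("top0.npz"),load("side0.npz")
T=lambda p:np.array(p)/2.7+[130,125]
S=lambda p:(np.array(p)-[0,260])/1.9+[180,150]
tr=ray(t,T([(28,128),(248,104),(262,230),(36,250)]),35)
print("tray",tr,tr.mean(0),cv2.minAreaRect(tr[:,:2].astype(np.float32)))
print("tray tri far-left,near-right",tri(t,T([(28,128),(248,104),(262,230)]),s,S([(68,285),(138,281),(185,352)])))
print("bed low corners tri",tri(t,T([(450,227),(685,227)]),s,S([(158,447),(221,563)])))
b=ray(t,T([(450,227),(685,227)]),25);print("bed low ray",b,np.diff(b,axis=0))
print("shelf edge tri",tri(t,T([(458,138),(748,138)]),s,S([(193,325),(267,428)])))
print("shelf ray",ray(t,T([(458,138),(748,138)]),224))
# slab height: near-left-top corner style check by triangulating blob centres
print("slabs tri",tri(t,[(191.4,245),(252.2,242.8),(325.2,240.8)],s,[(200.8,194.),(214.4,224.5),(235,270)]))
print("cupgold",ray(t,T([(358,158)]),5),"silver",ray(t,[(136,241)],5),"brush",ray(t,[(387,237)],40))
E
```

```text
tray [[670.2 377.7  35. ]
 [700.7 120.6  35. ]
 [550.2 100.5  35. ]
 [525.7 357.9  35. ]] [611.7 239.2  35. ] ((610.1925659179688, 239.07174682617188), (151.88108825683594, 261.06219482421875), 6.776816368103027)
tray tri far-left,near-right [[588.2 386.6  41.9]
 [619.  109.2 178.7]
 [632.1  89.9  34.3]]
bed low corners tri [[ 562.2 -117.5   10.8]
 [ 562.1 -386.6   28.3]]
bed low ray [[ 556.7 -115.7   25. ]
 [ 558.1 -386.6   25. ]] [[   1.4 -271.     0. ]]
shelf edge tri [[ 614.2 -107.9  209.8]
 [ 609.7 -386.9  229.6]]
shelf ray [[ 607.6 -106.   224. ]
 [ 609.  -388.6  224. ]]
slabs tri [[ 444.2  208.6   20.7]
 [ 451.5   22.    21.1]
 [ 459.5 -201.9   23.5]]
cupgold [[643.5  -9.2   5. ]] silver [[456.6 385.    5. ]] brush [[ 469.3 -386.2   40. ]]
```

Two-view checks against the text:
- **Shelf edge:** z 210–230 (lower/upper edge, 210–224 given).
- **Bed lip:** about 25 mm, as expected.
- **Slab blob centres:** 21–23 mm, between mid-height (16) and top (32).
- **Tray:** 152×261 (150×260 given).

Next I hover over slab 1 and refine with the wrist camera.

```bash
python3 -m pendant '[[[-0.333,-0.167,0.104],[0,0,-0.551],0.0918],[[-0.333,-0.167,0.104],[0,0,-0.551],0.0918],[[-0.333,-0.167,0.104],[0,0,-0.551],0.0918],[[-0.333,-0.167,0.104],[0,0,-0.551],0.0918],[[-0.333,-0.167,0.104],[0,0,-0.551],0.0918],[[-0.333,-0.167,0.104],[0,0,-0.551],0.0918],[[-0.333,-0.167,0.104],[0,0,-0.551],0.0918],[[-0.333,-0.167,0.104],[0,0,-0.551],0.0918],[[-0.333,-0.167,0.104],[0,0,-0.551],0.0918],[[-0.333,-0.167,0.104],[0,0,-0.551],0.0918]]'
python3 -m pendant '[[[0,0,0],[0,0,0],0.0918],[[0,0,0],[0,0,0],0.0918],[[0,0,0],[0,0,0],0.0918]]'
python3 - <<'E'
from plant import capture
import numpy as np,cv2
c=capture("wrist");np.savez("w1.npz",**c);cv2.imwrite("pics/w1.png",c["color"][...,::-1])
E
```

```text
time: 0.93
tool_pos: [444.2, 204.8, 299.7]
tcp_rot: [-3.141, -0.001, -2.976]
contact_force: [0.7, 0.4, -0.4]
grip_width: 91.6
time: 1.18
tool_pos: [442.5, 207.4, 300.5]
tcp_rot: [3.141, -0.001, -2.975]
contact_force: [-0.9, -0.1, 0.5]
grip_width: 91.9
```

View pics/w1.png

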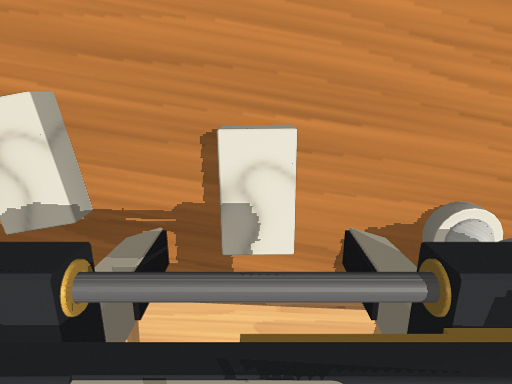

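The wrist view shows slab 1's top face with corners at about (219,129), (297,129), (294,254) and (222,254), between the jaws. The silver cup is at the right and slab 2 at the left.

```bash
python3 - <<'E'
from h import *
np.set_printoptions(precision=1,suppress=True)
c=load("w1.npz");t=load("top0.npz")
W=ray(c,[(219,130),(297,130),(294,254),(222,254)],32)
print(W,W.mean(0)); d=W[3]-W[0];e=W[2]-W[1];print(np.linalg.norm(d),np.linalg.norm(W[1]-W[0]),np.linalg.norm(W[2]-W[3]),np.degrees(np.arctan2(d[1],d[0])),np.degrees(np.arctan2(e[1],e[0])))
# height check: blob corners in top view vs wrist
hsv=cv2.cvtColor(t["color"],cv2.COLOR_RGB2HSV);m=((hsv[...,1]<90)&(hsv[...,2]>60)).astype(np.uint8);m[:,:170]=0;m[:,215:]=0;m[:215]=0;m[270:]=0
q=max(cv2.findContours(cv2.morphologyEx(m,3,np.ones((5,5))),0,1)[0],key=cv2.contourArea)
B=cv2.boxPoints(cv2.minAreaRect(q));pw=proj(t,W)
for i in range(4):
    b=B[np.argmin(np.linalg.norm(B-pw[i],axis=1))];print(b,pw[i],tri(c,[(219,130),(297,130),(294,254),(222,254)][i],t,b))
E
```

```text
[[395.9 171.4  32. ]
 [386.3 228.5  32. ]
 [486.5 246.5  32. ]
 [496.3 187.5  32. ]] [441.2 208.5  32. ]
101.77898670474956 57.983631689210725 59.78639667749372 9.134068565121208 10.148897702331647
[204.1 261.2] [202.4 260.6] [[396.5 169.3  13.8]]
[183.2 263.9] [183.3 263.8] [[385.9 228.   35.1]]
[178.7 228.7] [179.  230.6] [[494.2 250.7  16.2]]
[199.5 226. ] [198.4 227.5] [[502.9 186.7  19. ]]
```

```bash
python3 -m pendant '[[[0.001,0.001,0.035],[0,0,0],0.0918],[[0.001,0.001,0.07],[0,0,0],0.0918],[[0.001,0.001,0.1],[0,0,0],0.0918],[[0.001,0.001,0.118],[0,0,0],0.0918],[[0.001,0.001,0.118],[0,0,0],0.0918],[[0.001,0.001,0.118],[0,0,0],0.0918],[[0.001,0.001,0.118],[0,0,0],0.0918]]'
python3 -m pendant '[[[0,0,0],[0,0,0],0.04],[[0,0,0],[0,0,0],0.04],[[0,0,0],[0,0,0],0.04],[[0,0,0],[0,0,0],0.04],[[0,0,0],[0,0,0],0.04],[[0,0,0],[0,0,0],0.04]]'
python3 -m pendant '[[[0,0,0],[0,0,0],0.04],[[0,0,0],[0,0,0],0.04]]'
python3 -m pendant '[[[-0.005,0,0],[0,0,0],0.04],[[-0.01,0,0],[0,0,0],0.04],[[-0.015,0,0],[0,0,0],0.04],[[-0.02,0,0],[0,0,0],0.04]]'
python3 -m pendant '[[[0.005,0,0.001],[0,0,0],0.04],[[0.01,0,0.001],[0,0,0],0.04],[[0.015,0,0.001],[0,0,0],0.04],[[0.02,0,0.001],[0,0,0],0.04]]'
```

```text
time: 1.82
tool_pos: [441.7, 208.9, 184.0]
tcp_rot: [3.141, 0.002, -2.973]
contact_force: [-0.2, -0.8, 0.5]
grip_width: 92.0
time: 2.32
tool_pos: [441.7, 208.2, 183.0]
tcp_rot: [3.141, 0.001, -2.974]
contact_force: [-0.2, 0.4, 2.8]
grip_width: 60.0
time: 2.48
tool_pos: [441.8, 208.2, 183.1]
tcp_rot: [3.141, 0.001, -2.974]
contact_force: [-1.0, 0.8, 6.4]
grip_width: 59.8
time: 2.82
tool_pos: [458.7, 211.0, 182.9]
tcp_rot: [-3.141, -0.009, -2.974]
contact_force: [-13.5, -1.8, 18.2]
grip_width: 60.0
time: 3.15
tool_pos: [443.6, 208.4, 183.0]
tcp_rot: [3.141, 0.007, -2.974]
contact_force: [5.9, 1.7, 5.0]
grip_width: 60.0
```

```bash
python3 -m pendant '[[[0.003,0,0.0015],[0,0,0],0.04],[[0.006,0,0.0015],[0,0,0],0.04],[[0.009,0,0.0015],[0,0,0],0.04]]'
python3 -m pendant '[[[0.003,0,0],[0,0,0],0.04],[[0.006,0,0],[0,0,0],0.04]]'
python3 -m pendant '[[[-0.003,0,0],[0,0,0],0.04],[[-0.006,0,0],[0,0,0],0.04],[[-0.009,0,0],[0,0,0],0.04]]'
python3 -m pendant '[[[0,0,-0.01],[0,0,0],0.04],[[0,0,-0.03],[0,0,0],0.04],[[0,0,-0.06],[0,0,0],0.04],[[0,0,-0.06],[0,0,0],0.04],[[0,0,-0.06],[0,0,0],0.04],[[0,0,-0.06],[0,0,0],0.04]]'
```

```text
time: 3.4
tool_pos: [436.5, 207.3, 182.7]
tcp_rot: [3.14, 0.014, -2.974]
contact_force: [10.4, 1.8, 11.3]
grip_width: 59.6
time: 3.57
tool_pos: [430.7, 206.4, 182.7]
tcp_rot: [3.14, 0.014, -2.974]
contact_force: [10.0, 1.0, 11.8]
grip_width: 59.5
time: 3.82
tool_pos: [434.0, 207.1, 182.1]
tcp_rot: [3.142, -0.005, -2.974]
contact_force: [-20.0, -0.7, 36.2]
grip_width: 59.7
time: 4.32
tool_pos: [435.2, 206.9, 239.1]
tcp_rot: [-3.141, -0.002, -2.975]
contact_force: [-0.4, -0.6, -4.6]
grip_width: 60.2
```

Friction comes out near 0.5–0.65, so slab 1 is rough. I lift it, turn the gripper round so that its camera side faces away from the shelf, and look at the bed.

```bash
python3 -m pendant '[[[0,0,-0.04],[0,0,0.1],0.04],[[0.005,-0.03,-0.08],[0,0,0.22],0.04],[[0.0216,-0.128,-0.13],[0,0,1.1],0.04],[[0.0216,-0.128,-0.13],[0,0,1.1],0.04],[[0.0216,-0.128,-0.13],[0,0,1.1],0.04],[[0.0216,-0.128,-0.13],[0,0,1.1],0.04],[[0.0216,-0.128,-0.13],[0,0,1.1],0.04],[[0.0216,-0.128,-0.13],[0,0,1.1],0.04],[[0.0216,-0.128,-0.13],[0,0,1.1],0.04],[[0.0216,-0.128,-0.13],[0,0,1.1],0.04]]'
python3 -m pendant '[[[-0.1045,-0.077,0],[0,0,1.1],0.04],[[-0.1045,-0.077,0],[0,0,1.1],0.04],[[-0.1045,-0.077,0],[0,0,1.1],0.04],[[-0.1045,-0.077,0],[0,0,1.1],0.04],[[-0.1045,-0.077,0],[0,0,1.1],0.04],[[-0.1045,-0.077,0],[0,0,1.1],0.04],[[-0.1045,-0.077,0],[0,0,1.1],0.04],[[-0.1045,-0.077,0],[0,0,1.1],0.04],[[-0.1045,-0.077,0],[0,0,1.1],0.04],[[-0.1045,-0.077,0],[0,0,1.1],0.04]]'
python3 -m pendant '[[[-0.116,0.058,0],[0,0,1.108],0.04],[[-0.116,0.058,0],[0,0,1.108],0.04],[[-0.116,0.058,0],[0,0,1.108],0.04],[[-0.116,0.058,0],[0,0,1.108],0.04],[[-0.116,0.058,0],[0,0,1.108],0.04],[[-0.116,0.058,0],[0,0,1.108],0.04],[[-0.116,0.058,0],[0,0,1.108],0.04],[[-0.116,0.058,0],[0,0,1.108],0.04],[[-0.116,0.058,0],[0,0,1.108],0.04],[[-0.116,0.058,0],[0,0,1.108],0.04]]'
python3 - <<'E'
from plant import capture,get_obs
import numpy as np,cv2
c=capture("wrist");np.savez("w2.npz",**c);cv2.imwrite("pics/w2.png",c["color"][...,::-1])
o=get_obs();R=cv2.Rodrigues(c["rvec"])[0];print(o["joint_positions"].round(3),o["time"],o["tool_pos"],o["tcp_rot"],"cam",-R.T@c["tvec"].reshape(3),"fwd",R[2])
E
```

```text
time: 5.15
tool_pos: [435.5, 77.1, 368.3]
tcp_rot: [-3.138, -0.002, 2.204]
contact_force: [0.4, -0.5, -6.0]
grip_width: 59.7
time: 5.98
tool_pos: [436.0, -52.5, 368.8]
tcp_rot: [-3.139, 0.0, 1.109]
contact_force: [-0.8, -0.4, -5.8]
grip_width: 60.0
time: 6.82
tool_pos: [436.3, -182.1, 369.1]
tcp_rot: [-3.14, 0.002, 0.003]
contact_force: [0.3, -0.4, -5.6]
grip_width: 59.6
[-0.558  0.282  1.717  0.     1.145  1.006] 6.8667 [ 436.28835515 -182.13852404  369.25813471] [-3.14050715e+00  1.61107504e-03  7.45108138e-03] cam [ 512.74943741 -182.84245826  349.70910255] fwd [-2.87883158e-01  2.14957413e-04 -9.57665516e-01]
```

View pics/w2.png

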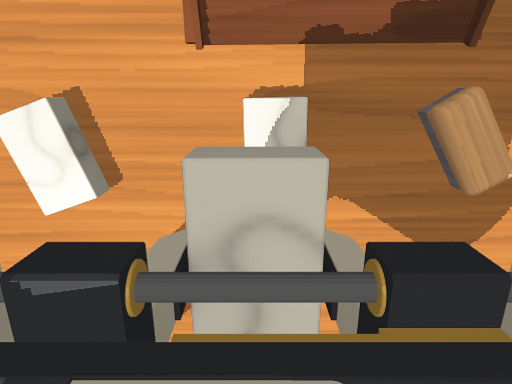

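The wrist view shows the bed's low end along the top, with rim corners near (186–204,45) and (466–487,44). It also shows slab 2 at left, slab 3 just ahead, the brush at right, and the held slab. The camera sits on the tool's +x side, so I'll turn back before tilting. First, an enlarged look at the bed end.

```bash
python3 - <<'E'
import cv2,numpy as np
c=np.load("w2.npz")["color"][0:60]
a=cv2.resize(c[:,170:290],None,fx=5,fy=5,interpolation=2);b=cv2.resize(c[:,400:520],None,fx=5,fy=5,interpolation=2)
b=np.clip(b.astype(int)*1.6,0,255).astype(np.uint8);a=np.clip(a.astype(int)*1.6,0,255).astype(np.uint8)
o=np.zeros((600,600,3),np.uint8);o[:300,:a.shape[1]]=a;o[300:,:b.shape[1]]=b;cv2.imwrite("pics/c2.png",o[...,::-1])
E
```

```text
(no output)
```

View pics/c2.png

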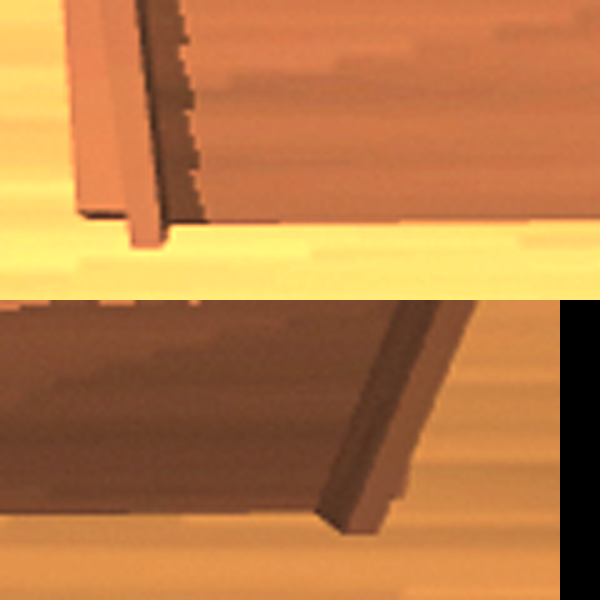

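The crops give the rim-top end corners at (196.2,49.4), (203.4,48.5) and (469,47), (476,46.6). The bed surface low corners are at (202.6,44.4) and (463.6,42.4).

```bash
python3 - <<'E'
from h import *
np.set_printoptions(precision=1,suppress=True)
c=load("w2.npz");t=load("top0.npz");s=load("side0.npz")
r=ray(c,[(196.2,49.4),(203.4,48.5),(469,47),(476,46.6)],25.1);f=ray(c,[(202.6,44.4),(463.6,42.4)],14.3)
print(r,f,"w",np.linalg.norm(r[0]-r[3]),np.linalg.norm(f[0]-f[1]))
d=f[0]-f[1];yaw=np.arctan2(-d[0],d[1]);d2=r[0]-r[3];y2=np.arctan2(-d2[0],d2[1]);print("yaw",yaw,y2)
for m,off in((f.mean(0),62.9),(r.mean(0),68.2)):
    print("centre",m[:2]+off*np.array([np.cos(y2),np.sin(y2)]))
print("tri check", tri(c,[(196.2,49.4),(476,46.6)],s,[(263.2,248.4),(296.3,309.5)]))
for n in ((443.2,207),(450.9,21.8),(458.2,-200.5)):pass
# slabs 2 in w2: top corners near-left etc
print(ray(c,[(0,115),(50,98),(107,193),(47,214)],32))
E
```

```text
[[ 549.5 -129.    25.1]
 [ 550.3 -135.5   25.1]
 [ 552.  -375.6   25.1]
 [ 552.4 -381.8   25.1]] [[ 555.1 -133.4   14.3]
 [ 557.3 -376.2   14.3]] w 252.87645122269637 242.87832361963387
yaw 0.008947595028599155 0.011152230091692862
centre [ 619.1 -254.1]
centre [ 619.3 -254.7]
tri check [[ 556.3 -130.7   22.1]
 [ 561.4 -382.7   24. ]]
[[491.6  56.4  32. ]
 [507.    6.9  32. ]
 [415.4 -34.1  32. ]
 [392.9  30.1  32. ]]
```

Bed centre is (619.2, −254.4) with yaw 0.01. Widths come out at 253 and 243 (252 and 240 given), and the rim height by two views is about 23 (25 given). I turn the gripper back, tilt it, and go to the pre-place pose for bed y=+60, x=−8.

```bash
python3 -m pendant '[[[0,0,0],[0,0,-1.049],0.04],[[0,0,0],[0,0,-1.049],0.04],[[0,0,0],[0,0,-1.049],0.04],[[0,0,0],[0,0,-1.049],0.04],[[0,0,0],[0,0,-1.049],0.04],[[0,0,0],[0,0,-1.049],0.04],[[0,0,0],[0,0,-1.049],0.04],[[0,0,0],[0,0,-1.049],0.04],[[0,0,0],[0,0,-1.049],0.04]]'
python3 -m pendant '[[[0,0,0],[0,0,-1.049],0.04],[[0,0,0],[0,0,-1.049],0.04],[[0,0,0],[0,0,-1.049],0.04],[[0,0,0],[0,0,-1.049],0.04],[[0,0,0],[0,0,-1.049],0.04],[[0,0,0],[0,0,-1.049],0.04],[[0,0,0],[0,0,-1.049],0.04],[[0,0,0],[0,0,-1.049],0.04],[[0,0,0],[0,0,-1.049],0.04]]'
python3 -m pendant '[[[0,0,0],[0,0,-1.049],0.04],[[0,0,0],[0,0,-1.049],0.04],[[0,0,0],[0,0,-1.049],0.04],[[0,0,0],[0,0,-1.049],0.04],[[0,0,0],[0,0,-1.049],0.04],[[0,0,0],[0,0,-1.049],0.04],[[0,0,0],[0,0,-1.049],0.04],[[0,0,0],[0,0,-1.049],0.04],[[0,0,0],[0,0,-1.049],0.04]]'
python3 -m pendant '[[[0,0,0],[0,-0.454,0],0.04],[[0,0,0],[0,-0.454,0],0.04],[[0,0,0],[0,-0.454,0],0.04],[[0,0,0],[0,-0.454,0],0.04],[[-0.043,-0.0125,0.055],[0,-0.454,0],0.04],[[-0.043,-0.0125,0.055],[0,-0.454,0],0.04],[[-0.043,-0.0125,0.055],[0,-0.454,0],0.04],[[-0.043,-0.0125,0.055],[0,-0.454,0],0.04],[[-0.043,-0.0125,0.055],[0,-0.454,0],0.04]]'
python3 - <<'E'
from plant import capture,get_obs
import numpy as np,cv2
o=get_obs();print(o["joint_positions"].round(3),o["tool_pos"],o["tcp_rot"])
from scipy.spatial.transform import Rotation as Rr
print(Rr.from_euler("xyz",o["tcp_rot"]).as_matrix().round(3))
c=capture("side");cv2.imwrite("pics/s2.png",cv2.resize(c["color"][120:340,160:400],None,fx=2.5,fy=2.5)[...,::-1])
E
```

```text
time: 7.62
tool_pos: [436.3, -182.1, 369.6]
tcp_rot: [-3.14, -0.0, 1.064]
contact_force: [0.8, -0.7, -4.5]
grip_width: 59.9
time: 8.37
tool_pos: [436.3, -182.1, 369.6]
tcp_rot: [-3.141, -0.001, 2.113]
contact_force: [-0.5, 0.1, -6.5]
grip_width: 59.7
time: 9.12
tool_pos: [436.3, -182.1, 369.6]
tcp_rot: [3.141, -0.001, -3.121]
contact_force: [0.5, -0.3, -5.9]
grip_width: 60.1
time: 9.87
tool_pos: [479.2, -194.2, 314.9]
tcp_rot: [-3.141, 0.453, -3.131]
contact_force: [-0.4, 0.0, -5.1]
grip_width: 60.5
[-0.602  0.348  1.842  0.446  0.621 -2.505] [ 479.23587878 -194.21082827  314.89046234] [-3.14076449  0.45261998 -3.13101952]
[[-0.899 -0.01   0.437]
 [-0.01   1.     0.004]
 [-0.437 -0.001 -0.899]]
```

View pics/s2.png

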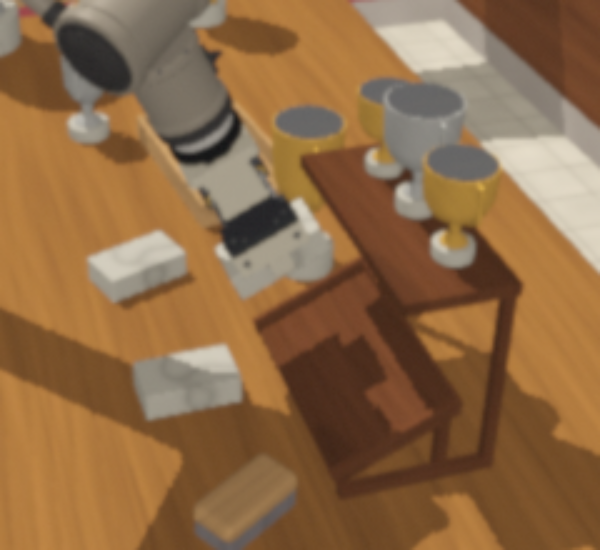

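The tilted gripper with the slab is poised above the bed's left half, clear of the shelf and the gold cup. I go down along the tool axis.

```bash
python3 -m pendant '[[[0,0,0.035],[0,0,0],0.04],[[0,0,0.07],[0,0,0],0.04],[[0,0,0.095],[0,0,0],0.04],[[0,0,0.11],[0,0,0],0.04],[[0,0,0.117],[0,0,0],0.04],[[0,0,0.117],[0,0,0],0.04],[[0,0,0.117],[0,0,0],0.04]]'
python3 -m pendant '[[[0,0,0.001],[0,0,0],0.04],[[0,0,0.002],[0,0,0],0.04],[[0,0,0.002],[0,0,0],0.04]]'
python3 -m pendant '[[[0,0,0.001],[0,0,0],0.04],[[0,0,0.0015],[0,0,0],0.04],[[0,0,0.0015],[0,0,0],0.04]]'
```

```text
time: 10.5
tool_pos: [530.8, -194.2, 211.2]
tcp_rot: [-3.14, 0.455, -3.134]
contact_force: [0.4, 0.6, -5.1]
grip_width: 59.8
time: 10.75
tool_pos: [531.6, -194.3, 209.3]
tcp_rot: [-3.141, 0.456, -3.135]
contact_force: [-0.3, 0.0, -5.5]
grip_width: 59.6
time: 11.0
tool_pos: [532.2, -194.1, 207.0]
tcp_rot: [-3.142, 0.454, -3.135]
contact_force: [-0.2, 0.7, -4.1]
grip_width: 59.7
```

```bash
python3 -m pendant '[[[0,0,0.001],[0,0,0],0.04],[[0,0,0.001],[0,0,0],0.04]]'
python3 -m pendant '[[[0,0,0.001],[0,0,0],0.04],[[0,0,0.001],[0,0,0],0.04]]'
```

```text
time: 11.17
tool_pos: [532.7, -194.1, 205.9]
tcp_rot: [3.141, 0.454, -3.135]
contact_force: [-0.4, -0.1, -6.0]
grip_width: 59.8
time: 11.33
tool_pos: [532.9, -194.1, 205.6]
tcp_rot: [3.141, 0.454, -3.135]
contact_force: [-5.4, -0.2, 1.8]
grip_width: 59.4
```

Contact is felt (Fz −6 → +1.8). I release with a limited opening because of the rim, then back out.

```bash
python3 -m pendant '[[[0,0,0],[0,0,0],0.064],[[0,0,0],[0,0,0],0.07],[[0,0,0],[0,0,0],0.07],[[0,0,0],[0,0,0],0.07]]'
python3 -m pendant '[[[0,0,-0.01],[0,0,0],0.07],[[0,0,-0.03],[0,0,0],0.07],[[0,0,-0.06],[0,0,0],0.07],[[0,0,-0.095],[0,0,0],0.07],[[0,0,-0.13],[0,0,0],0.07],[[0,0,-0.13],[0,0,0],0.07],[[0,0,-0.13],[0,0,0],0.07]]'
python3 - <<'E'
from plant import capture
import numpy as np,cv2
from h import *
c=capture("side");cv2.imwrite("pics/s3.png",cv2.resize(c["color"][120:340,160:400],None,fx=2.5,fy=2.5)[...,::-1])
w=capture("wrist");np.savez("w3.npz",**w);np.savez("s3.npz",**c)
a=cv2.resize(c["color"][150:330,200:370],(400,424));b=cv2.resize(w["color"],(400,300));o=np.zeros((424,800,3),np.uint8);o[:,:400]=a;o[:300,400:]=b;cv2.imwrite("pics/c3.png",o[...,::-1])
E
```

```text
time: 11.67
tool_pos: [533.5, -194.2, 205.5]
tcp_rot: [-3.141, 0.455, -3.135]
contact_force: [0.1, -0.1, -0.5]
grip_width: 70.2
time: 12.25
tool_pos: [475.7, -194.7, 324.7]
tcp_rot: [-3.138, 0.458, -3.135]
contact_force: [0.8, -0.5, -0.3]
grip_width: 69.9
```

View pics/c3.png

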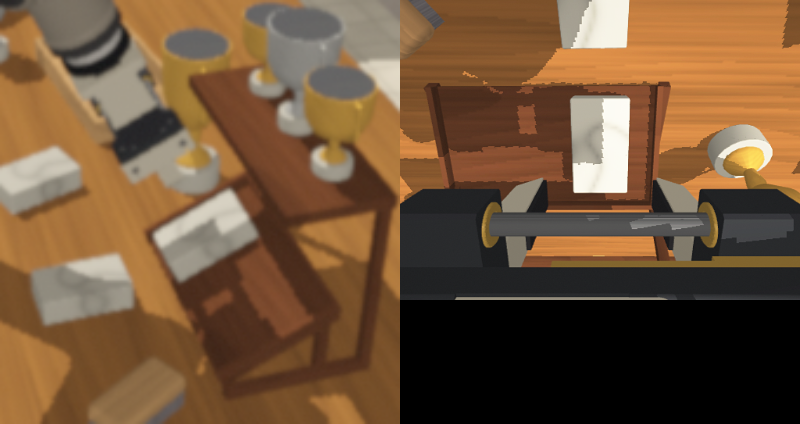

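Slab 1 lies flat on the bed's left half in both views, at about y +55 mm. I untilt and hover over slab 3.

```bash
python3 -m pendant '[[[0.0215,-0.005,0.0007],[0,0.455,0],0.0918],[[0.0215,-0.005,0.0007],[0,0.455,0],0.0918],[[0.0215,-0.005,0.0007],[0,0.455,0],0.0918],[[0.0215,-0.005,0.0007],[0,0.455,0],0.0918],[[0.0215,-0.005,0.0007],[0,0.455,0],0.0918],[[0.0215,-0.005,0.0007],[0,0.455,0],0.0918],[[0.0215,-0.005,0.0007],[0,0.455,0],0.0918]]'
cat > slab.py <<'E'
from plant import capture,get_obs
from h import *
def slab(fn):
    c=capture("wrist");np.savez(fn,**c);o=get_obs()
    hsv=cv2.cvtColor(c["color"],cv2.COLOR_RGB2HSV);m=((hsv[...,1]<70)&(hsv[...,2]>95)).astype(np.uint8);m[262:]=0
    m=cv2.morphologyEx(m,cv2.MORPH_CLOSE,np.ones((9,9)))
    q=min([q for q in cv2.findContours(m,0,1)[0] if cv2.contourArea(q)>1500],key=lambda q:np.linalg.norm(np.array(cv2.minAreaRect(q)[0])-[256,190]))
    B=cv2.boxPoints(cv2.minAreaRect(q));W=ray(c,B,32);r=cv2.minAreaRect(W[:,:2].astype(np.float32))
    print("px",B.round().tolist(),"rect",r,"tcp",o["tool_pos"],o["tcp_rot"],o["time"])
E
python3 -c 'from slab import *;slab("w4.npz")'
```

```text
time: 12.93
tool_pos: [457.2, -199.3, 310.9]
tcp_rot: [3.14, 0.0, -3.135]
contact_force: [-0.6, 0.0, 0.3]
grip_width: 91.7
px [[214.0, 124.0], [290.0, 124.0], [290.0, 249.0], [214.0, 249.0]] rect ((455.0958251953125, -202.79513549804688), (105.88677978515625, 65.44535064697266), 0.3118200898170471) tcp [ 457.00774825 -199.38798615  311.18767443] [ 3.14044454e+00 -3.76818490e-05 -3.13529975e+00] 12.9833
```

```bash
python3 -m pendant '[[[0.001,-0.002,0.035],[0,0,0],0.0918],[[0.001,-0.002,0.07],[0,0,0],0.0918],[[0.001,-0.002,0.1],[0,0,0],0.0918],[[0.001,-0.002,0.12],[0,0,0],0.0918],[[0.001,-0.002,0.128],[0,0,0],0.0918],[[0.001,-0.002,0.128],[0,0,0],0.0918],[[0.001,-0.002,0.128],[0,0,0],0.0918]]'
python3 -m pendant '[[[0,0,0],[0,0,0],0.04],[[0,0,0],[0,0,0],0.04],[[0,0,0],[0,0,0],0.04],[[0,0,0],[0,0,0],0.04],[[0,0,0],[0,0,0],0.04],[[0,0,0],[0,0,0],0.04],[[0,0,0],[0,0,0],0.04]]'
python3 -m pendant '[[[0.003,0,0.001],[0,0,0],0.04],[[0.006,0,0.001],[0,0,0],0.04],[[0.009,0,0.001],[0,0,0],0.04],[[0.012,0,0.001],[0,0,0],0.04]]'
python3 -m pendant '[[[0.003,0,0],[0,0,0],0.04],[[0.006,0,0],[0,0,0],0.04],[[0.009,0,0],[0,0,0],0.04]]'
python3 -m pendant '[[[-0.003,0,0],[0,0,0],0.04],[[-0.006,0,0],[0,0,0],0.04],[[-0.009,0,0],[0,0,0],0.04],[[-0.012,0,0],[0,0,0],0.04]]'
```

```text
time: 13.57
tool_pos: [456.2, -201.8, 184.4]
tcp_rot: [-3.141, -0.0, -3.136]
contact_force: [-0.4, -0.1, 0.4]
grip_width: 92.0
time: 14.15
tool_pos: [456.1, -201.5, 184.3]
tcp_rot: [3.142, -0.0, -3.135]
contact_force: [0.6, 2.9, 5.7]
grip_width: 60.0
time: 14.48
tool_pos: [445.9, -202.5, 184.3]
tcp_rot: [-3.138, 0.006, -3.136]
contact_force: [6.3, 0.1, 6.2]
grip_width: 59.7
time: 14.73
tool_pos: [436.9, -202.7, 184.3]
tcp_rot: [-3.138, 0.006, -3.136]
contact_force: [7.0, -0.3, 6.0]
grip_width: 60.0
time: 15.07
tool_pos: [444.7, -201.8, 184.1]
tcp_rot: [3.14, -0.008, -3.134]
contact_force: [-19.6, -2.3, 26.3]
grip_width: 60.3
```

Friction is again about 0.6, so slab 3 is rough too. That makes slab 2 the polished one, which its own drag will confirm. I place slab 3 at bed y=−60.

```bash
python3 -m pendant '[[[0,0,-0.02],[0,0,0],0.04],[[0,0,-0.06],[0,0,0],0.04],[[0,0,-0.1],[0,0,0],0.04],[[0,0,-0.14],[0,0,0],0.04],[[0,0,-0.185],[0,0,0],0.04],[[0,0,-0.185],[0,0,0],0.04],[[0,0,-0.185],[0,0,0],0.04]]'
python3 -m pendant '[[[0,0,0],[0,-0.454,0],0.04],[[0,-0.03,0],[0,-0.454,0],0.04],[[0,-0.06,0],[0,-0.454,0],0.04],[[0,-0.09,0],[0,-0.454,0],0.04],[[0,-0.113,0],[0,-0.454,0],0.04],[[-0.034,-0.113,0.055],[0,-0.454,0],0.04],[[-0.034,-0.113,0.055],[0,-0.454,0],0.04],[[-0.034,-0.113,0.055],[0,-0.454,0],0.04],[[-0.034,-0.113,0.055],[0,-0.454,0],0.04],[[-0.034,-0.113,0.055],[0,-0.454,0],0.04]]'
python3 - <<'E'
from plant import get_obs
import numpy as np
from h import *
from plant import capture
o=get_obs();p=o["tool_pos"]-np.array([619.2,-254.4,45]);a=np.radians(26);print(o["joint_positions"].round(3),"slope x",p[0]*np.cos(a)+p[2]*np.sin(a),"y",p[1],"d",-p[0]*np.sin(a)+p[2]*np.cos(a))
E
```

```text
time: 15.65
tool_pos: [447.3, -201.7, 369.7]
tcp_rot: [-3.139, 0.003, -3.135]
contact_force: [-0.6, -0.2, -5.5]
grip_width: 59.8
time: 16.48
tool_pos: [481.5, -314.1, 311.8]
tcp_rot: [3.14, 0.451, -3.136]
contact_force: [0.8, -0.6, -3.8]
grip_width: 60.1
[-0.789  0.454  1.674  0.477  0.747 -2.675] slope x -6.856122767328202 y -59.723588762679896 d 300.1649780122972
```

```bash
python3 -m pendant '[[[0,0,0.035],[0,0,0],0.04],[[0,0,0.07],[0,0,0],0.04],[[0,0,0.095],[0,0,0],0.04],[[0,0,0.107],[0,0,0],0.04],[[0,0,0.112],[0,0,0],0.04],[[0,0,0.112],[0,0,0],0.04],[[0,0,0.112],[0,0,0],0.04]]'
python3 -m pendant '[[[0,0,0.001],[0,0,0],0.04],[[0,0,0.001],[0,0,0],0.04]]'
python3 -m pendant '[[[0,0,0.001],[0,0,0],0.04],[[0,0,0.001],[0,0,0],0.04]]'
```

```text
time: 17.07
tool_pos: [530.9, -314.5, 213.7]
tcp_rot: [-3.14, 0.455, -3.135]
contact_force: [0.4, -0.5, -4.6]
grip_width: 59.6
time: 17.23
tool_pos: [531.3, -314.5, 212.8]
tcp_rot: [-3.14, 0.455, -3.135]
contact_force: [-0.0, 0.1, -5.3]
grip_width: 59.9
time: 17.4
tool_pos: [531.7, -314.3, 211.0]
tcp_rot: [-3.141, 0.454, -3.135]
contact_force: [-0.2, -0.7, -4.5]
grip_width: 59.9
```

```bash
python3 -m pendant '[[[0,0,0.001],[0,0,0],0.04],[[0,0,0.002],[0,0,0],0.04],[[0,0,0.002],[0,0,0],0.04]]'
python3 -m pendant '[[[0,0,0.001],[0,0,0],0.04],[[0,0,0.001],[0,0,0],0.04]]'
```

```text
time: 17.65
tool_pos: [532.6, -314.0, 208.3]
tcp_rot: [3.141, 0.453, -3.135]
contact_force: [-0.0, -0.1, -5.4]
grip_width: 60.1
time: 17.82
tool_pos: [533.1, -314.1, 207.5]
tcp_rot: [3.141, 0.453, -3.136]
contact_force: [-0.0, 0.6, -4.8]
grip_width: 59.3
```

```bash
python3 -m pendant '[[[0,0,0.001],[0,0,0],0.04],[[0,0,0.001],[0,0,0],0.04]]'
```

```text
time: 17.98
tool_pos: [533.3, -314.1, 207.3]
tcp_rot: [3.141, 0.453, -3.135]
contact_force: [-5.5, 0.4, 1.3]
grip_width: 59.8
```

```bash
python3 -m pendant '[[[0,0,0],[0,0,0],0.064],[[0,0,0],[0,0,0],0.07],[[0,0,0],[0,0,0],0.07],[[0,0,0],[0,0,0],0.07]]'
python3 -m pendant '[[[0,0,-0.01],[0,0,0],0.07],[[0,0,-0.03],[0,0,0],0.07],[[0,0,-0.06],[0,0,0],0.07],[[0,0,-0.095],[0,0,0],0.07],[[0,0,-0.13],[0,0,0],0.07],[[0,0,-0.13],[0,0,0],0.07],[[0,0,-0.13],[0,0,0],0.07]]'
python3 -m pendant '[[[0.025,0,0],[0,0.454,0],0.0918],[[0.025,0,0],[0,0.454,0],0.0918],[[0.025,0.336,0],[0,0.454,0],0.0918],[[0.025,0.336,0],[0,0.454,0],0.0918],[[0.025,0.336,0],[0,0.454,0],0.0918],[[0.025,0.336,0],[0,0.454,0],0.0918],[[0.025,0.336,0],[0,0.454,0],0.0918],[[0.025,0.336,0],[0,0.454,0],0.0918],[[0.025,0.336,0],[0,0.454,0],0.0918],[[0.025,0.336,0],[0,0.454,0],0.0918]]'
python3 -m pendant '[[[0,0,0],[0,0,-0.32],0.0918],[[0,0,0],[0,0,-0.32],0.0918],[[0,0,0],[0,0,-0.32],0.0918],[[0,0,0],[0,0,-0.32],0.0918],[[0,0,0],[0,0,-0.32],0.0918]]'
python3 - <<'E'
from slab import *
slab("w5.npz")
w=load("w5.npz");s=capture("side");t=capture("top");np.savez("t5.npz",**t);np.savez("s5.npz",**s)
o=np.zeros((600,800,3),np.uint8);o[:300,:400]=cv2.resize(w["color"],(400,300));o[:424,400:]=cv2.resize(s["color"][150:330,200:370],(400,424));o[300:600,:400]=cv2.resize(t["color"][110:290,130:430],(400,300))[:300]
cv2.imwrite("pics/c5.png",o[...,::-1])
E
```

```text
time: 18.32
tool_pos: [533.8, -314.2, 207.2]
tcp_rot: [-3.141, 0.454, -3.135]
contact_force: [0.2, 0.5, 1.4]
grip_width: 69.8
time: 18.9
tool_pos: [476.2, -314.8, 326.5]
tcp_rot: [-3.137, 0.457, -3.134]
contact_force: [0.1, -0.3, -0.3]
grip_width: 69.9
time: 19.73
tool_pos: [451.5, 20.9, 311.9]
tcp_rot: [3.141, -0.003, -3.135]
contact_force: [0.5, 0.2, -0.4]
grip_width: 91.8
time: 20.15
tool_pos: [452.0, 19.0, 312.0]
tcp_rot: [3.14, -0.002, -2.817]
contact_force: [-0.3, -0.4, 0.1]
grip_width: 91.7
px [[221.0, 124.0], [297.0, 124.0], [297.0, 248.0], [221.0, 248.0]] rect ((448.0345153808594, 20.625083923339844), (105.30235290527344, 65.6240463256836), 18.509693145751953) tcp [452.02145019  18.78485005 312.12964404] [ 3.14058419e+00 -1.98876978e-03 -2.81784495e+00] 20.2
```

View pics/c5.png

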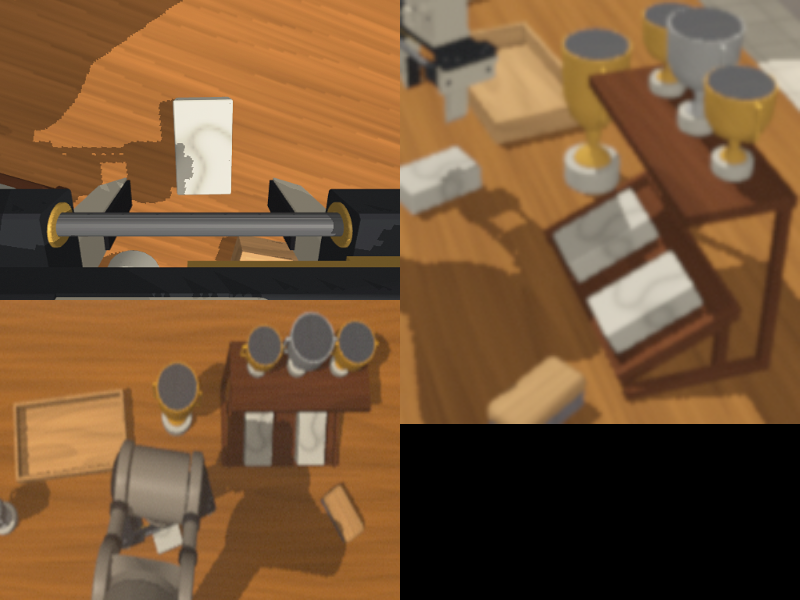

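Both rough slabs lie flat side by side on the bed, bystanders are in place, and slab 2 is between the jaws. I grip it and feel it.

```bash
python3 -m pendant '[[[0.002,0.002,0.035],[0,0,0],0.0918],[[0.002,0.002,0.07],[0,0,0],0.0918],[[0.002,0.002,0.1],[0,0,0],0.0918],[[0.002,0.002,0.12],[0,0,0],0.0918],[[0.002,0.002,0.128],[0,0,0],0.0918],[[0.002,0.002,0.128],[0,0,0],0.0918],[[0.002,0.002,0.128],[0,0,0],0.0918]]'
python3 -m pendant '[[[0,0,0],[0,0,0],0.04],[[0,0,0],[0,0,0],0.04],[[0,0,0],[0,0,0],0.04],[[0,0,0],[0,0,0],0.04],[[0,0,0],[0,0,0],0.04],[[0,0,0],[0,0,0],0.04],[[0,0,0],[0,0,0],0.04]]'
python3 -m pendant '[[[0.003,0,0.001],[0,0,0],0.04],[[0.006,0,0.001],[0,0,0],0.04],[[0.009,0,0.001],[0,0,0],0.04],[[0.012,0,0.001],[0,0,0],0.04]]'
python3 -m pendant '[[[-0.003,0,0.001],[0,0,0],0.04],[[-0.006,0,0.001],[0,0,0],0.04],[[-0.009,0,0.001],[0,0,0],0.04],[[-0.012,0,0.001],[0,0,0],0.04]]'
```

```text
time: 20.88
tool_pos: [449.8, 19.8, 185.1]
tcp_rot: [3.141, -0.001, -2.816]
contact_force: [0.4, -0.5, -0.3]
grip_width: 92.0
time: 21.47
tool_pos: [449.5, 20.1, 185.2]
tcp_rot: [3.141, -0.0, -2.815]
contact_force: [-1.1, 1.7, 5.7]
grip_width: 59.8
time: 21.8
tool_pos: [439.8, 16.0, 185.2]
tcp_rot: [-3.139, 0.006, -2.816]
contact_force: [4.3, 1.0, 9.5]
grip_width: 59.9
time: 22.13
tool_pos: [448.8, 19.6, 184.6]
tcp_rot: [-3.141, -0.002, -2.815]
contact_force: [-9.1, -3.4, 29.7]
grip_width: 60.0
```

Slab 2's friction is about 0.28, less than half of the others' 0.6, so it is the polished one. I carry it over the tray and look.

```bash
python3 -m pendant '[[[0,0,-0.03],[0,0,0],0.04],[[0,0,-0.07],[0,0,0],0.04],[[0,0,-0.11],[0,0,0],0.04],[[-0.03,0.03,-0.14],[0,0,0],0.04],[[-0.03,0.03,-0.14],[0,0,0],0.04]]'
python3 -m pendant '[[[-0.194,0.126,0],[0,0,0.2086],0.04],[[-0.194,0.126,0],[0,0,0.2086],0.04],[[-0.194,0.126,0],[0,0,0.2086],0.04],[[-0.194,0.126,0],[0,0,0.2086],0.04],[[-0.194,0.126,0],[0,0,0.2086],0.04],[[-0.194,0.126,0],[0,0,0.2086],0.04],[[-0.194,0.126,0],[0,0,0.2086],0.04],[[-0.194,0.126,0],[0,0,0.2086],0.04],[[-0.194,0.126,0],[0,0,0.2086],0.04]]'
python3 - <<'E'
from slab import *
w=capture("wrist");np.savez("w6.npz",**w);print(get_obs()["tool_pos"],get_obs()["tcp_rot"]);cv2.imwrite("pics/w6.png",w["color"][...,::-1])
E
```

```text
time: 22.55
tool_pos: [470.1, 59.7, 326.9]
tcp_rot: [-3.14, 0.008, -2.816]
contact_force: [1.5, -0.6, -5.0]
grip_width: 59.6
time: 23.3
tool_pos: [611.2, 239.3, 320.5]
tcp_rot: [-3.141, -0.005, -3.024]
contact_force: [0.7, -0.7, -5.8]
grip_width: 59.9
[611.16678247 238.92331867 321.16455724] [-3.14099089 -0.00415477 -3.02426169]
```

View pics/w6.png

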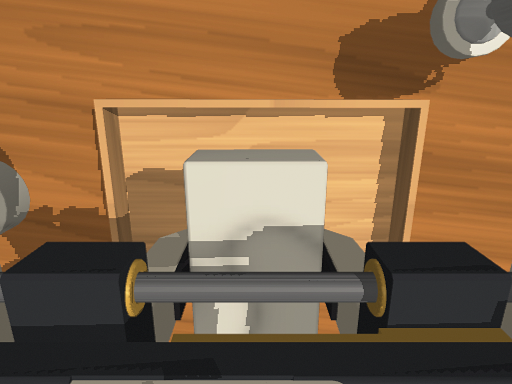

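The wrist view shows the tray's near wall, outer top corners at (95,101) and (429,101), square to the held slab.

```bash
python3 - <<'E'
from h import *
c=load("w6.npz");t=load("top0.npz");r=ray(c,[(95,101),(429,101)],35);d=r[1]-r[0];y=np.arctan2(-d[0],d[1]);print(r,np.linalg.norm(d),y,"centre",r.mean(0)[:2]+75*np.array([np.cos(y),np.sin(y)]))
T=lambda p:np.array(p)/2.7+[130,125]
print("height tri",tri(c,[(95,101),(429,101)],t,T([(262,230),(36,250)])))
E
```

```text
[[552.80877257 105.96636575  35.        ]
 [522.44002406 363.32924598  35.        ]] 259.14843817179576 0.11745657972499554 centre [612.10764102 243.43680785]
height tri [[552.76340748 101.34416779  24.42599657]
 [522.70502734 351.76027443  56.42259335]]
```

The tray centre (612, 243) and yaw 0.117 agree with the first estimate (259 mm wide, 260 given). The two-view rim height scatters 24–56 around 35. I lower by touch.

```bash
python3 -m pendant '[[[0,0.002,0.035],[0,0,0],0.04],[[0,0.002,0.07],[0,0,0],0.04],[[0,0.002,0.1],[0,0,0],0.04],[[0,0.002,0.118],[0,0,0],0.04],[[0,0.002,0.126],[0,0,0],0.04],[[0,0.002,0.126],[0,0,0],0.04],[[0,0.002,0.126],[0,0,0],0.04]]'
python3 -m pendant '[[[0,0,0.001],[0,0,0],0.04],[[0,0,0.002],[0,0,0],0.04],[[0,0,0.002],[0,0,0],0.04]]'
python3 -m pendant '[[[0,0,0.001],[0,0,0],0.04],[[0,0,0.001],[0,0,0],0.04]]'
```

```text
time: 23.93
tool_pos: [611.7, 241.0, 197.5]
tcp_rot: [3.141, 0.0, -3.025]
contact_force: [0.1, -0.2, -5.6]
grip_width: 59.6
time: 24.18
tool_pos: [611.7, 241.6, 195.9]
tcp_rot: [3.141, 0.001, -3.024]
contact_force: [-0.4, 0.9, -5.2]
grip_width: 60.0
time: 24.35
tool_pos: [611.4, 241.6, 194.0]
tcp_rot: [3.141, -0.0, -3.024]
contact_force: [0.6, 0.2, -6.4]
grip_width: 60.0
```

```bash
python3 -m pendant '[[[0,0,0.001],[0,0,0],0.04],[[0,0,0.0015],[0,0,0],0.04],[[0,0,0.0015],[0,0,0],0.04]]'
python3 -m pendant '[[[0,0,0.001],[0,0,0],0.04],[[0,0,0.001],[0,0,0],0.04]]'
```

```text
time: 24.6
tool_pos: [611.3, 241.6, 191.9]
tcp_rot: [3.141, -0.001, -3.024]
contact_force: [-0.4, 0.4, -4.7]
grip_width: 59.7
time: 24.77
tool_pos: [611.3, 241.5, 190.9]
tcp_rot: [3.141, -0.001, -3.024]
contact_force: [0.8, -0.7, -5.5]
grip_width: 59.5
```

```bash
python3 -m pendant '[[[0,0,0.001],[0,0,0],0.04],[[0,0,0.001],[0,0,0],0.04]]'
```

```text
time: 24.93
tool_pos: [611.5, 241.6, 190.7]
tcp_rot: [3.141, -0.0, -3.024]
contact_force: [-1.1, -0.9, 0.4]
grip_width: 59.8
```

The slab has touched the tray floor. I release it, lift away, move clear and check.

```bash
python3 -m pendant '[[[0,0,0],[0,0,0],0.066],[[0,0,0],[0,0,0],0.08],[[0,0,0],[0,0,0],0.08],[[0,0,0],[0,0,0],0.08],[[0,0,0],[0,0,0],0.08]]'
python3 -m pendant '[[[0,0,-0.01],[0,0,0],0.08],[[0,0,-0.04],[0,0,0],0.08],[[0,0,-0.08],[0,0,0],0.08],[[0,0,-0.12],[0,0,0],0.08],[[0,0,-0.15],[0,0,0],0.08],[[0.15,0,-0.18],[0,0,0],0.08],[[0.15,0,-0.18],[0,0,0],0.08],[[0.15,0,-0.18],[0,0,0],0.08],[[0.15,0,-0.18],[0,0,0],0.08],[[0.15,0,-0.18],[0,0,0],0.08]]'
python3 - <<'E'
from slab import *
w=capture("wrist");s=capture("side");t=capture("top");np.savez("t7.npz",**t)
o=np.zeros((600,800,3),np.uint8);o[:300,:400]=cv2.resize(w["color"],(400,300));o[:424,400:]=cv2.resize(s["color"][150:330,200:370],(400,424));o[300:600,:400]=cv2.resize(t["color"][110:290,100:400],(400,300))[:300]
cv2.imwrite("pics/c7.png",o[...,::-1]);print(get_obs()["contact_force"])
t0=load("top0.npz")
for nm,c,roi in(("bed","t7.npz",(300,180,385,215)),("tray","t7.npz",(140,165,228,217))):
    c=load(c);hsv=cv2.cvtColor(c["color"],cv2.COLOR_RGB2HSV);m=((hsv[...,1]<90)&(hsv[...,2]>60)).astype(np.uint8);x0,y0,x1,y1=roi;k=m*0;k[y0:y1,x0:x1]=1
    for q in cv2.findContours(cv2.morphologyEx(m*k,3,np.ones((3,3))),0,1)[0]:
        if cv2.contourArea(q)>150:
            r=cv2.minAreaRect(q);print(nm,r,"world",ray(c,[r[0]],60 if nm=="bed" else 38))
E
```

```text
time: 25.35
tool_pos: [611.5, 241.6, 190.3]
tcp_rot: [3.141, -0.0, -3.024]
contact_force: [0.3, -1.3, 0.5]
grip_width: 79.5
time: 26.18
tool_pos: [458.2, 223.7, 372.5]
tcp_rot: [3.141, -0.001, -3.023]
contact_force: [1.6, 1.7, -0.7]
grip_width: 80.2
[0.45068166 0.0060677  0.09122958]
bed ((363.0, 194.0), (28.0, 24.0), 90.0) world [[ 597.85393038 -315.17952968   60.        ]]
bed ((323.5, 194.5), (29.0, 23.0), 90.0) world [[ 595.69267942 -194.8129771    60.        ]]
tray ((171.5, 194.5), (43.0, 63.0), 90.0) world [[598.36547523 274.38073938  38.        ]]
```

View pics/c7.png

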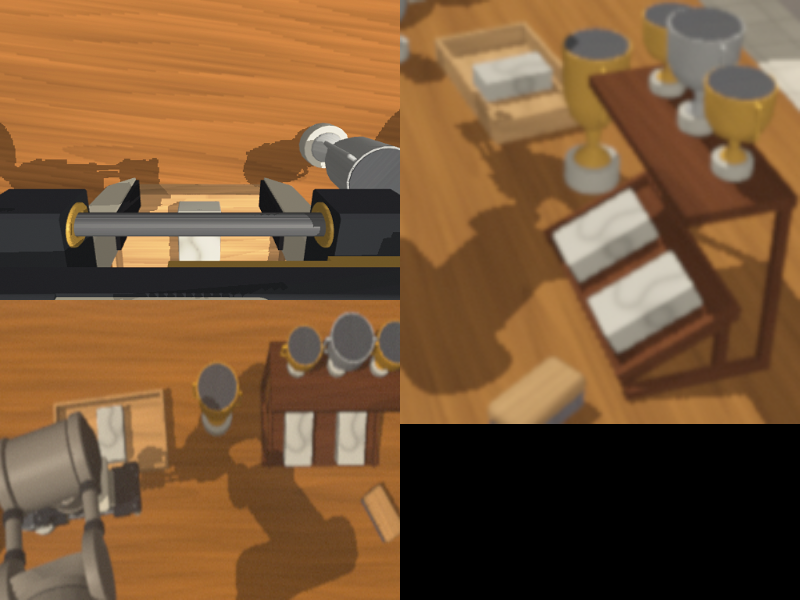

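The slab lies flat in the tray. The two rough slabs on the bed look the same as in the earlier picture, and both loose cups and the brush stand where they were. Handing in.

```bash
python3 -c 'from plant import *;print(close_job())'
```

```text
the job is handed in; nothing more can be done
None
```

The two rough slabs are lying side by side on the bed, the polished one is in the return tray, and the job is handed in. It took about 26 s of the 72 s allowed; the system gave no verdict.

**Which slab is which:** I gripped each slab where it stood, dragged it and compared drag force with load. The two outer slabs read about 0.5–0.65 and the middle one about 0.28, so the middle one is the polished one. These readings fall outside the stated ranges (0.7–0.92 rough, 0.15–0.21 polished), but the two groups are clearly apart.

**Placing:** I set the rough slabs down square to the slope until I felt contact, at about y = ±60 mm and x = −8 mm on the bed. I lowered the polished slab onto the tray floor by touch, within a few mm of its centre. All three are released and the arm is clear.

**Last checks:**
- The final side and top pictures show all three slabs flat, and the bed slabs look unmoved since the earlier picture.
- The gold cup, silver cup and brush stand where they were, judged by eye.
- The top view put the bed slabs at y −195 and −315 mm, which matches the plan.
- Two checks were no use:
  - The automatic position check of the tray slab picked up the arm as well (63 × 43 px blob), so that slab was judged by eye and from where the arm set it down.
  - The two-view height of the tray rim scattered between 24 and 56 mm (35 given).

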